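# Mount the V-block carriage on the shaft-inspection bench and clamp it

### The job

The shaft-inspection bench needs its second V-block: pick the loose carriage up by its V-block, slide it V-block end first onto the open end of the dovetail rail and along until it rests gently against the tip of the stop screw. Then turn its side clamp knob clockwise until the carriage is clamped firmly, hand-tight but not forced, and leave it standing there against the stop. Ease everything along by feel, without driving the carriage hard into the rail or the stop, and leave the measuring tools lying around undisturbed.

Things in the scene. Friction and masses are not known exactly. Their poses are not given: they have to be found in the camera images.
- rail_entry (a point): Open end of the bench's bright steel dovetail rail: point on its centre line, level with its top (25 mm above the desk), at the end face. x runs along the rail towards the stop, z up. Rail: neck 30 mm wide at the base plate (8 mm high), 46 mm wide from 21 mm up. Its first 10 mm taper in by 2.5 mm a side and 2 mm at the top as a lead-in.
- bench: The inspection bench: fixed dark base plate 264 x 86 x 8 mm carrying the rail. Origin on the desk under the middle of the rail; x along the rail towards the stop, z up. The rail runs from x = -130 to +130 mm. Another V-block is fixed on it at x = 103 mm.
- length_stop: Length stop, a dark block 22 x 64 mm, 42 mm high, fixed astride the rail at x = 45 to 60 mm of the bench. Origin on the desk under the block, axes as the bench. Its steel stop screw sticks out 8 to 16 mm towards the open end.
- stop_tip (a point): Tip of the rigid stop screw (10 mm diameter), on the rail's centre line, 30.6 mm above the desk, axes as the bench: the carriage's front face must touch it. Readings are not exact enough for that: feel for the touch, stop at 4 to 10 N.
- carriage: Loose V-block carriage, 0.7 kg. Origin: under its middle, at the legs' feet (0 on the desk, 12 mm up when down on the rail). x to its front (V-block) end, which goes on first; z up. Deck 100 x 66 mm, z 13 to 21. Groove 0.9 mm wider than the rail each side, flared 2.5 mm over 8 mm at its ends: feed it level, in line, about 12.5 mm up. A lug with the clamp reaches to y = 48 at x -50 to -8.
- v_block_centre (a point): Centre (half-way up) of the steel V-block on the carriage's deck: 45 mm along x, 40 mm across y, 36 mm high, groove along x. It is 10 mm ahead of the carriage's origin and 39 mm above its feet, near the centre of mass; axes as the carriage. Grip it across its 40 mm.
- carriage_front (a point): Lower middle of the deck's front face (8 mm high), 50 mm ahead of the carriage's origin and 13 mm above its feet; axes as the carriage. This face meets the stop tip.
- fixed_jaw: The steel leg on the carriage's -y side, one with the carriage, same origin and axes. The clamp's cam, on the other side, draws it against the rail's flank; its pressure there is the clamping force.
- knob_wing (a point): On the clamp knob's upright axis: 29 mm behind, 29.7 mm to +y of the carriage's origin, 78 mm above its feet. Black wing 44 (its x) x 10 mm (y), 60 to 88 mm above the feet, clear above the V-block. Clockwise from above tightens: light even drag for 0.4 to 1.7 rad (unknown; regrip if need be), then it stiffens. Hand-tight: 0.35 to 0.5 N m more than free drag, 0.2 to 0.4 rad on; 0.7 is forced.
- micrometer: Micrometer lying on the desk, 126 mm long: leave it where it is.
- ring_gauge: Ring gauge, 46 mm diameter, 16 mm high, on the desk: leave it where it is.
- loupe: Folding loupe, 84 mm long, on the desk: leave it where it is.

How it is judged:
By the outcome, as a careful person would: the job done as asked, in the order asked, and still so for the second after the job is handed in, with the robot touching nothing.
It also fails if it takes over 72 s, if anything falls off the work surface, if the arm or the gripper's body presses on something with over 40 N, if the wrist force passes 120 N, or if a joint passes its speed limit or range.

### The arm

A 6-joint arm with a two-finger parallel gripper is mounted at the origin on a cart in front of the work surface, level with it; the furniture and walls round the work are solid. World frame = base frame: x ahead of the robot, y to its left, z up, the work surface at z = 0. Lengths are in m, angles in rad, forces in N, time in s.
With the tool pointing down it reaches from about 0.325 to 0.9 m from the base axis. Payload 6.1 kg.
Tool frame: the origin (TCP) lies midway between the tips of the shut fingers; the grasp point (between the pads) lies 19 mm behind it; z points along the fingers, x is the direction in which the jaws open and shut, and the axes are right-handed (so a half turn about z gives the same grasp; the last joint's range is limited). The gripper opens to 85 mm and grips with 20 to 120 N. Pads are 22 mm wide; open, the fingers measure 114 mm over their backs; the gripper's body (76 mm by 85 mm) begins 54 mm behind the grasp point. The pads swing forward as they close: fully open they stand 13 mm farther back than shut.
Start: joints at [-1.259, 0.22, 1.526, -0, 1.395, -0.126], TCP at [0.265, -0.566, 0.231] pointing down, gripper open.
Joint ranges: [-2.98, 2.98], [-0.91, 2.08], [0.09, 2.57], [-1.24, 4.39], [0.2, 2.65], [-2.68, 2.68]. Speed limits (rad/s): [2.57, 2.57, 3.01, 3.14, 3.14, 3.14].

### API

Orientations are given as a unit quaternion [w, x, y, z].
In Python, from station import arm, capture, order gives the robot as it stands.
- The arm moves only by the tool servo_tool, never from a script. Its argument "targets" is a list of rows, each an object of numbers: "dx", "dy", "dz": the shift along the tool's x, y, z in cm; "yaw": the turn about the tool's z in rad; "gripper": the opening, from -1 (shut) to 1 (fully open). A call has 1 to 8 rows; each row is the pose to reach, as a shift and turn from the pose commanded when the call began, along the tool's axes at that moment; what a row does not reach only later rows make up. A row lasts 1/12 s, in which the tool goes at most 41.7 mm and 7.16 degrees, less where a joint would pass 70% of its speed; a pose out of reach is approached as far as the arm can. A call with a gripper value outside its range is refused whole. The fingers move at their own pace and stop on an object; the grip force is fixed at half the most. Time passes only in rows, so rows that repeat a pose let the fingers close. It gives the time, the measured TCP pose, the force and the opening at its end, in the units of the state.
- arm.observe(): the state, without advancing time (a new reading comes with each control period).
- capture(name): name is "scene" or "top"; returns a dict with "frame" (480x640x3 uint8, blue, green, red), "range_z" (480x640 float32, m along the optical axis (not along the pixel's ray), 0 where there is no reading), "fovy" (degrees; the focal length in pixels is half the picture's height over the tangent of half this angle, whatever the lens; pixels are square), "cx", "cy" (the principal point, pixels), "dist" ([k1, k2, p1, p2, k3] as OpenCV has them; the pictures are not rectified), "pose" (4x4, takes a point from camera to world coordinates). Camera axes: x right, y down, z forward; pixel columns grow to the right and rows downward; lengths in m; the calibration is good to about 2 mm. A picture is of the moment at which its call begins.
- order.job_done(): hands the job in, once; it reports no verdict.
The state is a dict: "clock": time; "joints": joint angles; "qd": joint speeds; "tau": joint torques, N m; "tool_pos": TCP position; "tcp_rot": TCP orientation; "ft_force": force on the tool from outside, world axes, zero at the start; "moment": the same for the moment, N m; "opening": finger opening in m.
Only numpy, scipy, OpenCV 4.12 (cv2) and the standard library are available. Lean on these libraries where they do the work, as an engineer would, in place of code of your own. Each camera call takes 0.05 s, during which the arm holds its last target. There are 200 camera calls.

## Working session

There is one attempt and no reset: what is moved stays moved. The work goes in short steps, Python scripts to look and compute and a tool call to move; the robot and the scene stay as the last step left them, time stands still between calls to the robot, and variables do not carry over. Pictures are saved under pics/ and viewed, about 8 in all and at most 12, crops included, and the job is handed in when it is done.

Besides the shell and the picture viewer there is one more tool, called after ">>>" in YAML: its name, and indented under it one key for each argument. servo_tool: Moves the arm, as the interface text tells. Its arguments: {"type":"object","properties":{"targets":{"type":"array"}},"required":["targets"]}

```bash
ls; mkdir -p pics; cat > h.py <<'E'
import numpy as np, cv2
from station import arm, capture, order
from scipy.spatial.transform import Rotation as R
def K(c):
    f=240/np.tan(np.radians(c["fovy"]/2)); return np.array([[f,0,c["cx"]],[0,f,c["cy"]],[0,0,1.]])
def ray(c,uv,z):
    "pixels -> points on plane z"
    p=cv2.undistortPoints(np.float64(uv).reshape(-1,1,2),K(c),np.float64(c["dist"])).reshape(-1,2)
    d=np.c_[p,np.ones(len(p))]@c["pose"][:3,:3].T; o=c["pose"][:3,3]
    return o+d*((z-o[2])/d[:,2])[:,None]
def cloud(c):
    v,u=np.mgrid[:480,:640]; p=cv2.undistortPoints(np.float64(np.c_[u.ravel(),v.ravel()]).reshape(-1,1,2),K(c),np.float64(c["dist"])).reshape(-1,2)
    return ((np.c_[p,np.ones(len(p))]*c["range_z"].reshape(-1,1))@c["pose"][:3,:3].T+c["pose"][:3,3]).reshape(480,640,3)
E
python3 - <<'E'
from h import *
import pickle
for n in("scene","top"):
    c=capture(n); cv2.imwrite(f"pics/{n}0.png",c["frame"]); pickle.dump(c,open(n+"0.pkl","wb")); print(n,c["fovy"],c["pose"].round(3).tolist())
print(arm.observe())
E
```

```text
pics
scene 53.63696321267152 [[-0.873, -0.268, 0.408, 0.161], [-0.488, 0.466, -0.738, 0.522], [0.008, -0.843, -0.538, 0.538], [0.0, 0.0, 0.0, 1.0]]
top 43.1541195117104 [[0.002, -0.988, 0.155, 0.292], [-1.0, -0.001, 0.012, -0.122], [-0.012, -0.155, -0.988, 1.486], [0.0, 0.0, 0.0, 1.0]]
{'clock': 0.1, 'joints': array([-1.25911585e+00,  2.21199485e-01,  1.52750325e+00, -1.48328789e-05,
        1.39467790e+00, -1.26099766e-01]), 'qd': array([ 5.60156546e-04, -1.86683243e-03, -3.52194222e-03, -1.51672454e-03,
       -1.28509675e-03,  6.37578421e-05]), 'tau': array([ 1.50504242e-03, -4.98242354e+01, -3.90548193e+01, -2.11250617e-04,
        5.70772114e-03, -4.50772893e-05]), 'tool_pos': array([ 0.26478035, -0.56554099,  0.23027281]), 'tcp_rot': array([-5.65234685e-04,  8.43780574e-01, -5.36687566e-01, -6.92660521e-04]), 'ft_force': array([ 0.07247263,  0.56645159, -0.31497994]), 'moment': array([-0.02292778, -0.01643363,  0.05100868]), 'opening': 0.08543809827970092}
```

View pics/top0.png

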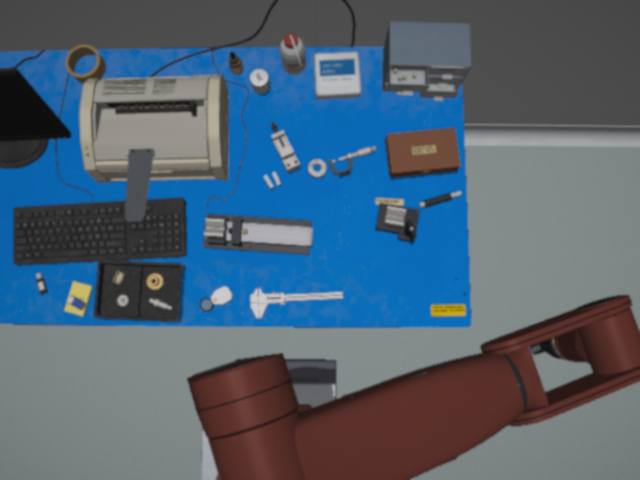

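View pics/scene0.png

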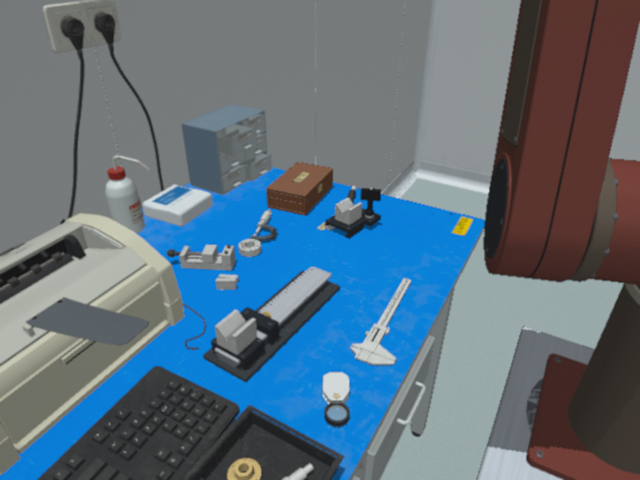

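```bash
python3 - <<'E'
from h import *
import pickle
t=pickle.load(open("top0.pkl","rb"));s=pickle.load(open("scene0.pkl","rb"))
a=cv2.resize(t["frame"][180:270,190:460],None,fx=2.9,fy=2.9,interpolation=cv2.INTER_CUBIC)
b=cv2.resize(s["frame"][170:390,190:400],None,fx=1.5,fy=1.5,interpolation=cv2.INTER_CUBIC)
o=np.zeros((600,800,3),np.uint8);o[:a.shape[0],:a.shape[1]]=a[:,:800];o[265:265+b.shape[0],:b.shape[1]]=b
d=(cloud(t)[180:270,370:430,2]*2500).clip(0,255).astype(np.uint8);d=cv2.resize(d,None,fx=3.7,fy=3.7)
o[265:265+d.shape[0],400:400+d.shape[1]]=d[...,None]
cv2.imwrite("pics/c1.png",o)
for n,c in(("top",t),("scene",s)):
    P=cloud(c);z=P[...,2];hsv=cv2.cvtColor(c["frame"],cv2.COLOR_BGR2HSV)
    desk=(abs(z)<.01)&(hsv[...,1]>200)&(c["range_z"]>0)
    print(n,"desk z",np.median(z[desk]))
    blue=(hsv[...,1]>150)&(hsv[...,0]>95)&(hsv[...,0]<125)
    for nm,ctr in (("rail",ray(t,[[258,234]],0.02)[0]),("car",ray(t,[[397,220]],0.03)[0])):
        r=np.hypot(P[...,0]-ctr[0],P[...,1]-ctr[1])
        m=(r<(.17 if nm=="rail" else .09))&~blue&(c["range_z"]>0)
        for lo,hi in((.004,.012),(.02,.03),(.035,.048),(.05,.062),(.07,.095)):
            q=P[m&(z>lo)&(z<hi)]
            if len(q)>15:
                (cx,cy),(w,h),an=cv2.minAreaRect(np.float32(q[:,:2]*1000)); print(nm,lo,hi,len(q),"rect",round(cx,1),round(cy,1),round(w),round(h),round(an,1),"mean",(q.mean(0)*1000).round(1))
E
```

```text
top desk z -0.00025417134858995993
rail 0.004 0.012 1414 rect 500.1 33.8 322 271 8.4 mean [476.5  18.8   7.9]
rail 0.02 0.03 1324 rect 543.2 58.4 250 262 28.1 mean [ 5.139e+02 -1.000e-01  2.500e+01]
rail 0.035 0.048 339 rect 552.5 114.8 172 126 33.6 mean [519.5  90.5  41. ]
rail 0.05 0.062 157 rect 575.2 108.6 70 163 79.9 mean [532.3 129.3  57.2]
rail 0.07 0.095 67 rect 578.5 127.2 41 160 87.1 mean [570.7 125.5  75.8]
car 0.004 0.012 52 rect 547.9 -320.8 127 102 84.0 mean [ 576.  -324.1    7.8]
car 0.02 0.03 406 rect 544.0 -312.9 104 92 80.3 mean [ 541.7 -307.4   22.9]
car 0.035 0.048 128 rect 539.4 -309.7 77 42 62.3 mean [ 542.9 -304.7   42.9]
car 0.05 0.062 193 rect 531.4 -304.1 85 54 7.9 mean [ 547.7 -302.2   54.7]
car 0.07 0.095 90 rect 512.6 -333.6 42 11 13.5 mean [ 513.3 -332.6   84.2]
scene desk z -0.0006987490280759845
rail 0.004 0.012 2869 rect 504.7 34.9 264 332 86.5 mean [474.5  42.8   7.1]
rail 0.02 0.03 2075 rect 567.3 27.1 262 172 89.5 mean [509.6  18.   24.3]
rail 0.035 0.048 759 rect 564.4 97.9 96 159 79.8 mean [521.4 105.8  40.9]
rail 0.05 0.062 518 rect 572.5 127.2 46 152 86.1 mean [529.9 133.7  56.6]
rail 0.07 0.095 126 rect 577.7 121.2 20 154 87.6 mean [648.4 117.4  81.5]
car 0.004 0.012 77 rect 526.3 -286.3 118 49 37.2 mean [ 531.2 -283.2    8.2]
car 0.02 0.03 289 rect 538.6 -306.7 98 78 76.1 mean [ 535.1 -296.2   22.8]
car 0.035 0.048 212 rect 537.7 -308.3 76 40 61.9 mean [ 540.4 -297.6   42. ]
car 0.05 0.062 163 rect 539.4 -308.2 63 55 79.0 mean [ 543.9 -302.6   54.3]
car 0.07 0.095 161 rect 511.1 -332.4 41 11 25.6 mean [ 510.3 -331.8   80.2]
```

View pics/c1.png

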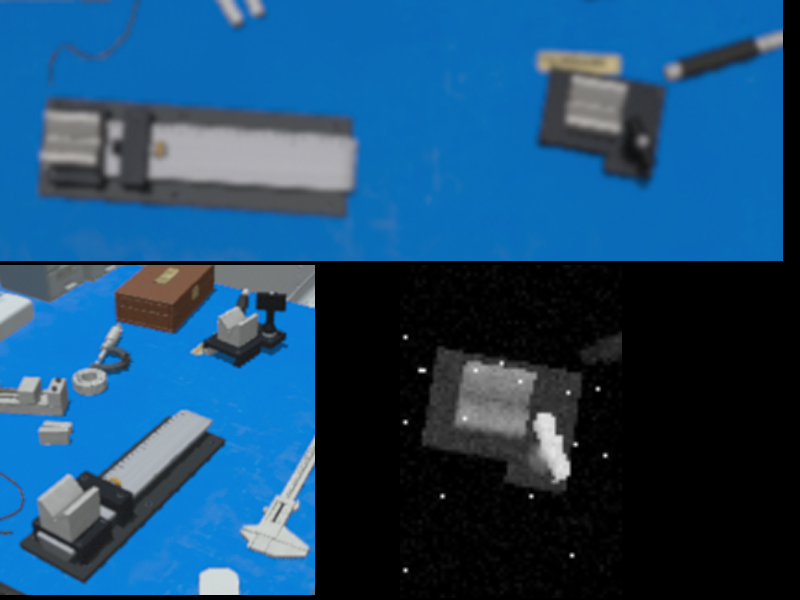

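```bash
cat >> h.py <<'E'
def comp(m,near):
    n,l,st,ct=cv2.connectedComponentsWithStats(m.astype(np.uint8)); 
    i=min((i for i in range(1,n) if st[i,4]>25),key=lambda i:np.hypot(*(ct[i]-near))-st[i,4]**.5); return l==i
def pix(c,p):
    T=np.linalg.inv(c["pose"]);q=T[:3,:3]@np.array(p)+T[:3,3]
    return cv2.projectPoints(q.reshape(1,3),np.zeros(3),np.zeros(3),K(c),np.float64(c["dist"]))[0].ravel()
def rect(c,m,z):
    cs,_=cv2.findContours(m.astype(np.uint8),cv2.RETR_EXTERNAL,cv2.CHAIN_APPROX_NONE); k=max(cs,key=len).reshape(-1,2)
    q=ray(c,k,z)[:,:2]*1000; return q,cv2.minAreaRect(np.float32(q))
E
python3 - <<'E'
from h import *
import pickle
for n in("top","scene"):
    c=pickle.load(open(n+"0.pkl","rb"));P=cloud(c);z=P[...,2];f=c["frame"].astype(int);br=(f.min(2)>100)&(f.max(2)-f.min(2)<50)
    dk=(f.max(2)<90)
    print(n)
    for nm,m,near,h in(("rail",br&(z>.015)&(z<.032),(.515,-.02,.025),.025),("vblk",br&(z>.03)&(z<.07),(.545,-.30,.057),.057),("wing",dk&(z>.07)&(z<.1),(.512,-.333,.088),.088),("carr",(f[...,0]-f[...,2]<60)&(z>.015)&(z<.03)&dk,(.54,-.31,.021),.021)):
        mm=comp(m,pix(c,near)); q,r=rect(c,mm,h); p=P[mm]
        print(nm,mm.sum(),np.round(r[0],1),np.round(r[1],1),round(r[2],1),"corners",cv2.boxPoints(r).round(0).tolist(),"zmed",np.median(p[:,2]).round(4))
E
```

```text
top
rail 1284 [508.6 -14.7] [172.3  48.9] 85.6 corners [[478.0, -99.0], [526.0, -102.0], [540.0, 69.0], [491.0, 73.0]] zmed 0.0248
vblk 320 [ 548.  -300.3] [44.6 42.1] 80.2 corners [[523.0, -319.0], [565.0, -326.0], [573.0, -282.0], [531.0, -275.0]] zmed 0.0518
wing 81 [ 511.7 -332.7] [42.9 13.4] 17.1 corners [[489.0, -333.0], [493.0, -345.0], [534.0, -333.0], [530.0, -320.0]] zmed 0.0854
carr 562 [ 537.7 -308.7] [95.8 78.3] 79.5 corners [[490.0, -349.0], [567.0, -363.0], [585.0, -269.0], [508.0, -254.0]] zmed 0.021
scene
rail 1521 [506.1 -19.4] [157.1  47.2] 86.1 corners [[477.0, -96.0], [524.0, -99.0], [535.0, 57.0], [488.0, 61.0]] zmed 0.0242
vblk 397 [ 537.9 -278.9] [78.5 65.3] 79.1 corners [[498.0, -311.0], [562.0, -324.0], [577.0, -247.0], [513.0, -234.0]] zmed 0.0466
wing 155 [ 504.4 -317. ] [39.6 40.9] 22.3 corners [[478.0, -306.0], [494.0, -343.0], [531.0, -328.0], [515.0, -290.0]] zmed 0.0798
carr 414 [ 536.2 -301.8] [113.5  72.6] 67.9 corners [[481.0, -341.0], [549.0, -368.0], [591.0, -263.0], [524.0, -236.0]] zmed 0.0198
```

```bash
cat >> h.py <<'E'
def go(x,y,z,th):
    "tool-axis shift in cm and yaw from measured pose to world mm x,y,z and tool-x heading th deg"
    s=arm.observe();w,a,b,d=s["tcp_rot"];r=R.from_quat([a,b,d,w]);m=r.as_matrix()
    cur=np.degrees(np.arctan2(m[1,0],m[0,0])); dth=(th-cur+180)%360-180
    print("t",round(s["clock"],2),"pos",(s["tool_pos"]*1000).round(1),"th",cur.round(2),"F",s["ft_force"].round(1),"M",s["moment"].round(2),"op",round(s["opening"],4))
    print("d cm",((m.T@(np.array([x,y,z])/1000-s["tool_pos"]))*100).round(2),"yaw",round(-np.radians(dth),3),"tilt z",m[:,2].round(3))
E
python3 -c "
from h import *
go(548,-298,130,-10)"
```

```text
t 0.1 pos [ 264.8 -565.5  230.3] th -64.92 F [ 0.1  0.6 -0.3] M [-0.02 -0.02  0.05] op 0.0854
d cm [-12.21 -36.99  10.06] yaw -0.958 tilt z [-0.001  0.002 -1.   ]
```

>>> servo_tool:
  targets:
    - {"dx":-12.2,"dy":-37,"dz":6,"yaw":-0.958}
    - {"dx":-12.2,"dy":-37,"dz":6,"yaw":-0.958}
    - {"dx":-12.2,"dy":-37,"dz":6,"yaw":-0.958}
    - {"dx":-12.2,"dy":-37,"dz":6,"yaw":-0.958}
    - {"dx":-12.2,"dy":-37,"dz":6,"yaw":-0.958}
    - {"dx":-12.2,"dy":-37,"dz":6,"yaw":-0.958}
    - {"dx":-12.2,"dy":-37,"dz":6,"yaw":-0.958}
    - {"dx":-12.2,"dy":-37,"dz":6,"yaw":-0.958}

```text
invalid input at $.targets[0]: expected keys dx, dy, dz, yaw, gripper
```

```bash
python3 -c "
from h import *
go(548,-298,130,-10)"
```

```text
t 0.1 pos [ 264.8 -565.5  230.3] th -64.92 F [ 0.1  0.6 -0.3] M [-0.02 -0.02  0.05] op 0.0854
d cm [-12.21 -36.99  10.06] yaw -0.958 tilt z [-0.001  0.002 -1.   ]
```

>>> servo_tool:
  targets:
    - {"dx":-12.2,"dy":-37,"dz":6,"yaw":-0.958,"gripper":1}
    - {"dx":-12.2,"dy":-37,"dz":6,"yaw":-0.958,"gripper":1}
    - {"dx":-12.2,"dy":-37,"dz":6,"yaw":-0.958,"gripper":1}
    - {"dx":-12.2,"dy":-37,"dz":6,"yaw":-0.958,"gripper":1}
    - {"dx":-12.2,"dy":-37,"dz":6,"yaw":-0.958,"gripper":1}
    - {"dx":-12.2,"dy":-37,"dz":6,"yaw":-0.958,"gripper":1}
    - {"dx":-12.2,"dy":-37,"dz":6,"yaw":-0.958,"gripper":1}
    - {"dx":-12.2,"dy":-37,"dz":6,"yaw":-0.958,"gripper":1}

```text
clock: 0.77
tool_pos: [0.5055, -0.3382, 0.1799]
tcp_rot: [-0.0, 0.996, -0.084, -0.0]
ft_force: [0.1, -0.7, -0.7]
opening: 0.0857
```

```bash
python3 -c "
from h import *
go(548,-298,120,-10)"
```

```text
t 0.77 pos [ 505.5 -338.2  179.9] th -9.67 F [ 0.1 -0.7 -0.7] M [ 0.01 -0.02 -0.01] op 0.0857
d cm [ 3.52 -4.67  5.99] yaw 0.006 tilt z [-0.  0. -1.]
```

>>> servo_tool:
  targets:
    - {"dx":3.5,"dy":-4.7,"dz":6,"yaw":0,"gripper":1}
    - {"dx":3.5,"dy":-4.7,"dz":6,"yaw":0,"gripper":1}
    - {"dx":3.5,"dy":-4.7,"dz":6,"yaw":0,"gripper":1}
    - {"dx":3.5,"dy":-4.7,"dz":6,"yaw":0,"gripper":1}

```text
clock: 1.1
tool_pos: [0.5463, -0.2969, 0.1171]
tcp_rot: [-0.002, 0.996, -0.086, -0.003]
ft_force: [-0.1, -0.6, 0.5]
opening: 0.0856
```

```bash
python3 - <<'E'
from h import *
go(548,-298,33,-10)
c=capture("scene");x,y=pix(c,(.54,-.3,.06)).astype(int)
cv2.imwrite("pics/s1.png",cv2.resize(c["frame"][y-80:y+80,x-100:x+100],None,fx=3.5,fy=3.5,interpolation=cv2.INTER_CUBIC))
E
```

```text
t 1.1 pos [ 546.3 -296.9  117.1] th -9.84 F [-0.1 -0.6  0.5] M [-0.08 -0.06 -0.03] op 0.0856
d cm [0.23 0.1  8.41] yaw 0.003 tilt z [-0.005  0.004 -1.   ]
```

View pics/s1.png

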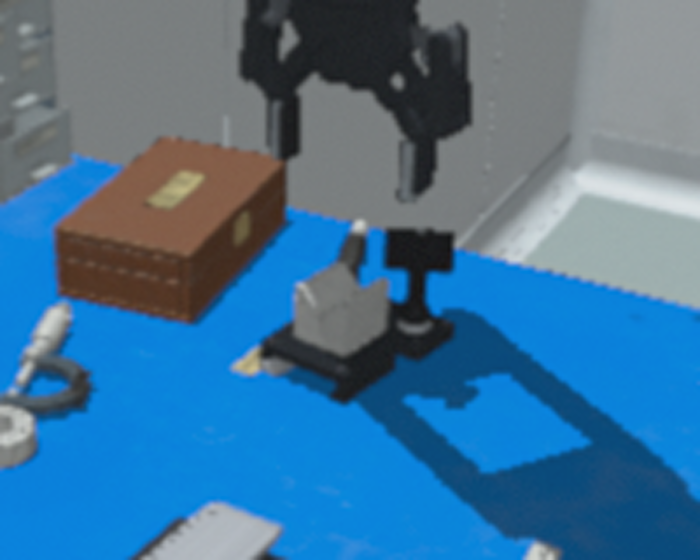

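>>> servo_tool:
  targets:
    - {"dx":0.2,"dy":0.1,"dz":3,"yaw":0,"gripper":1}
    - {"dx":0.2,"dy":0.1,"dz":6,"yaw":0,"gripper":1}
    - {"dx":0.2,"dy":0.1,"dz":7.5,"yaw":0,"gripper":1}
    - {"dx":0.2,"dy":0.1,"dz":8.5,"yaw":0,"gripper":1}
    - {"dx":0.2,"dy":0.1,"dz":9.1,"yaw":0,"gripper":1}
    - {"dx":0.2,"dy":0.1,"dz":9.1,"yaw":0,"gripper":1}

```text
clock: 1.65
tool_pos: [0.5487, -0.3021, 0.0296]
tcp_rot: [0.0, 0.996, -0.088, 0.0]
ft_force: [0.5, -0.4, 0.0]
opening: 0.0856
```

```bash
python3 - <<'E'
from h import *
go(548,-298,25,-10)
E
```

```text
t 1.65 pos [ 548.7 -302.1   29.6] th -10.1 F [ 0.5 -0.4  0. ] M [ 0.03  0.01 -0.03] op 0.0856
d cm [-0.14 -0.39  0.46] yaw -0.002 tilt z [ 0. -0. -1.]
```

>>> servo_tool:
  targets:
    - {"dx":-0.1,"dy":-0.4,"dz":0.4,"yaw":0,"gripper":1}
    - {"dx":-0.1,"dy":-0.4,"dz":0.4,"yaw":0,"gripper":0.1}
    - {"dx":-0.1,"dy":-0.4,"dz":0.4,"yaw":0,"gripper":0.1}
    - {"dx":-0.1,"dy":-0.4,"dz":0.4,"yaw":0,"gripper":-0.2}
    - {"dx":-0.1,"dy":-0.4,"dz":0.4,"yaw":0,"gripper":-0.5}
    - {"dx":-0.1,"dy":-0.4,"dz":0.4,"yaw":0,"gripper":-1}
    - {"dx":-0.1,"dy":-0.4,"dz":0.4,"yaw":0,"gripper":-1}
    - {"dx":-0.1,"dy":-0.4,"dz":0.4,"yaw":0,"gripper":-1}

```text
clock: 2.32
tool_pos: [0.5497, -0.2975, 0.0268]
tcp_rot: [0.0, 0.996, -0.087, 0.001]
ft_force: [1.0, 0.1, 5.3]
opening: 0.0388
```

```bash
python3 - <<'E'
from h import *
go(548,-298,65,-10)
E
```

```text
t 2.32 pos [ 549.7 -297.5   26.8] th -10.02 F [1.  0.1 5.3] M [0.16 0.05 0.05] op 0.0388
d cm [-0.15  0.08 -3.82] yaw -0.0 tilt z [ 0.002 -0.001 -1.   ]
```

>>> servo_tool:
  targets:
    - {"dx":0,"dy":0,"dz":-0.5,"yaw":0,"gripper":-1}
    - {"dx":0,"dy":0,"dz":-1.5,"yaw":0,"gripper":-1}
    - {"dx":0,"dy":0,"dz":-3,"yaw":0,"gripper":-1}
    - {"dx":0,"dy":0,"dz":-4,"yaw":0,"gripper":-1}
    - {"dx":0,"dy":0,"dz":-4,"yaw":0,"gripper":-1}
    - {"dx":0,"dy":0,"dz":-4,"yaw":0,"gripper":-1}

```text
clock: 2.82
tool_pos: [0.549, -0.2972, 0.0661]
tcp_rot: [0.0, 0.996, -0.087, 0.0]
ft_force: [0.1, 0.7, -6.0]
opening: 0.0389
```

```bash
python3 - <<'E'
from h import *
go(498.5,-162,66,-4.1)
E
```

```text
t 2.82 pos [ 549.  -297.2   66.1] th -10.03 F [ 0.1  0.7 -6. ] M [ 0.05 -0.01 -0.01] op 0.0389
d cm [-7.320e+00 -1.243e+01 -1.000e-02] yaw -0.103 tilt z [ 0.001 -0.001 -1.   ]
```

>>> servo_tool:
  targets:
    - {"dx":-2.4,"dy":-4.1,"dz":0,"yaw":-0.1,"gripper":-1}
    - {"dx":-4.8,"dy":-8.2,"dz":0,"yaw":-0.1,"gripper":-1}
    - {"dx":-7.3,"dy":-12.4,"dz":0,"yaw":-0.1,"gripper":-1}
    - {"dx":-7.3,"dy":-12.4,"dz":0,"yaw":-0.1,"gripper":-1}
    - {"dx":-7.3,"dy":-12.4,"dz":0,"yaw":-0.1,"gripper":-1}

```text
clock: 3.23
tool_pos: [0.4946, -0.157, 0.0631]
tcp_rot: [-0.002, 0.999, -0.036, -0.003]
ft_force: [0.5, 0.3, -5.9]
opening: 0.0391
```

```bash
python3 - <<'E'
from h import *
import pickle
go(498.5,-162,66,-4.1)
c=capture("top");pickle.dump(c,open("top1.pkl","wb"));s=capture("scene");pickle.dump(s,open("scene1.pkl","wb"))
x,y=pix(c,(.5,-.1,.03)).astype(int); a=cv2.resize(c["frame"][y-45:y+45,x-75:x+75],None,fx=4,fy=4,interpolation=cv2.INTER_CUBIC)
x,y=pix(s,(.5,-.12,.03)).astype(int); b=cv2.resize(s["frame"][y-60:y+60,x-100:x+100],None,fx=3,fy=3,interpolation=cv2.INTER_CUBIC)[:240*1+0]
b=cv2.resize(s["frame"][y-60:y+60,x-100:x+100],(400,240)); cv2.imwrite("pics/p2.png",np.vstack([a,np.hstack([b,np.zeros((240,200,3),np.uint8)])]))
E
```

```text
t 3.23 pos [ 494.6 -157.    63.1] th -4.13 F [ 0.5  0.3 -5.9] M [ 0.04 -0.05 -0.01] op 0.0391
d cm [ 0.42  0.47 -0.29] yaw -0.001 tilt z [-0.006  0.004 -1.   ]
```

View pics/p2.png

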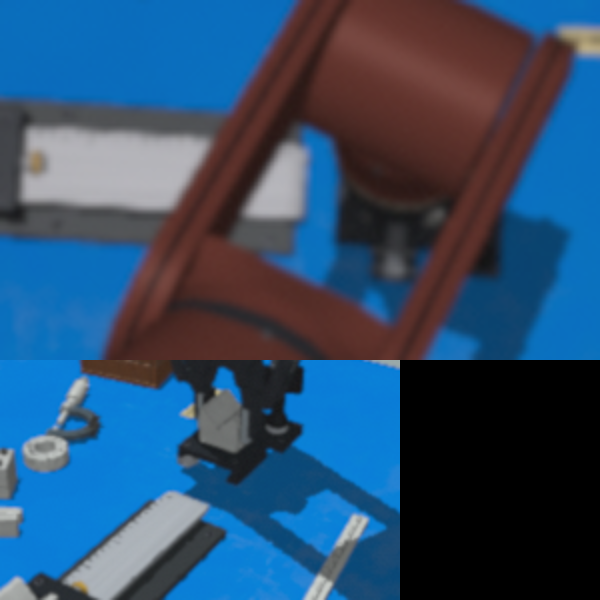

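```bash
python3 - <<'E'
from h import *
import pickle
go(498,-162,40,-4.1)
for n in("top","scene"):
    c=pickle.load(open(n+"0.pkl","rb"));P=cloud(c);z=P[...,2];f=c["frame"].astype(int)
    # subpixel edges: profiles across the rail on plane z=.025
    e=np.array([502,-99.5]);th=np.radians(86);u=np.array([np.cos(th),np.sin(th)]);v=np.array([-u[1],u[0]])
    g=cv2.cvtColor(c["frame"],cv2.COLOR_BGR2GRAY).astype(np.float32)
    L=[];t=np.arange(-36,36.1,.5)
    for s in np.arange(20,140,4):
        pts=e+s*u+t[:,None]*v; px=np.array([pix(c,(*(p/1000),.025)) for p in pts],np.float32)
        pr=cv2.remap(g,px[:,:1],px[:,1:],cv2.INTER_LINEAR).ravel(); pr=cv2.GaussianBlur(pr[None],(0,0),2).ravel();d=np.gradient(pr)
        lo=t<-12;hi=t>12; L.append((s,t[lo][d[lo].argmax()] ,t[hi][d[hi].argmin()]))
    L=np.array(L)
    for k in(1,2):
        ok=abs(L[:,k]-np.median(L[:,k]))<4; p=np.polyfit(L[ok,0],L[ok,k],1); print(n,"edge",k,"offset at entry",p[1].round(2),"slope deg",np.degrees(p[0]).round(2),ok.sum(),"rms",np.std(L[ok,k]-np.polyval(p,L[ok,0])).round(2))
    t2=np.arange(-25,25,.5);  pts=e+t2[:,None]*u; px=np.array([pix(c,(*(p/1000),.024)) for p in pts],np.float32);pr=cv2.remap(g,px[:,:1],px[:,1:],cv2.INTER_LINEAR).ravel()
    print("end edge",t2[np.gradient(cv2.GaussianBlur(pr[None],(0,0),2).ravel()).argmax()])
E
```

```text
t 3.33 pos [ 497.7 -161.1   64.8] th -4.2 F [ 0.3 -0.1 -6.7] M [ 0.07 -0.04  0.03] op 0.0389
d cm [0.04 0.09 2.48] yaw -0.002 tilt z [-0.001  0.    -1.   ]
top edge 1 offset at entry -23.71 slope deg 0.15 30 rms 0.42
top edge 2 offset at entry 22.49 slope deg 0.3 30 rms 0.37
end edge -0.5
scene edge 1 offset at entry -22.56 slope deg 0.14 30 rms 0.38
scene edge 2 offset at entry 24.14 slope deg 0.12 30 rms 0.47
end edge -1.5
```

>>> servo_tool:
  targets:
    - {"dx":0.1,"dy":0,"dz":1,"yaw":-0.007,"gripper":-1}
    - {"dx":0.1,"dy":0,"dz":2,"yaw":-0.007,"gripper":-1}
    - {"dx":0.1,"dy":0,"dz":2.55,"yaw":-0.007,"gripper":-1}
    - {"dx":0.1,"dy":0,"dz":2.55,"yaw":-0.007,"gripper":-1}
    - {"dx":0.1,"dy":0,"dz":2.55,"yaw":-0.007,"gripper":-1}
    - {"dx":0.1,"dy":0,"dz":2.55,"yaw":-0.007,"gripper":-1}

```text
clock: 3.83
tool_pos: [0.4994, -0.1626, 0.0398]
tcp_rot: [-0.0, 0.999, -0.034, -0.0]
ft_force: [0.0, -0.4, -6.8]
opening: 0.0392
```

```bash
python3 - <<'E'
from h import *
go(498.9,-161,39.3,-3.8)
E
```

```text
t 3.83 pos [ 499.4 -162.6   39.8] th -3.93 F [ 0.  -0.4 -6.8] M [ 0.12 -0.07  0.  ] op 0.0392
d cm [-0.06 -0.16  0.05] yaw -0.002 tilt z [-0.  0. -1.]
```

>>> servo_tool:
  targets:
    - {"dx":-0.05,"dy":-0.8,"dz":0.03,"yaw":-0.002,"gripper":-1}
    - {"dx":-0.05,"dy":-1.6,"dz":0.03,"yaw":-0.002,"gripper":-1}
    - {"dx":-0.05,"dy":-2,"dz":0.03,"yaw":-0.002,"gripper":-1}
    - {"dx":-0.05,"dy":-2.2,"dz":0.03,"yaw":-0.002,"gripper":-1}
    - {"dx":-0.05,"dy":-2.4,"dz":0.03,"yaw":-0.002,"gripper":-1}
    - {"dx":-0.05,"dy":-2.6,"dz":0.03,"yaw":-0.002,"gripper":-1}
    - {"dx":-0.05,"dy":-2.8,"dz":0.03,"yaw":-0.002,"gripper":-1}
    - {"dx":-0.05,"dy":-2.8,"dz":0.03,"yaw":-0.002,"gripper":-1}

```text
clock: 4.5
tool_pos: [0.5009, -0.1339, 0.0398]
tcp_rot: [-0.0, 0.999, -0.033, 0.0]
ft_force: [0.5, -0.9, -7.8]
opening: 0.0394
```

```bash
python3 - <<'E'
from h import *
go(500.6,-134,39.3,-3.8)
c=capture("scene");x,y=pix(c,(.5,-.1,.03)).astype(int); cv2.imwrite("pics/p3.png",cv2.resize(c["frame"][y-60:y+50,x-80:x+80],None,fx=4,fy=4,interpolation=cv2.INTER_CUBIC))
E
```

```text
t 4.5 pos [ 500.9 -133.9   39.8] th -3.77 F [ 0.5 -0.9 -7.8] M [0.09 0.02 0.02] op 0.0394
d cm [-0.03  0.01  0.05] yaw 0.001 tilt z [ 0.  0. -1.]
```

View pics/p3.png

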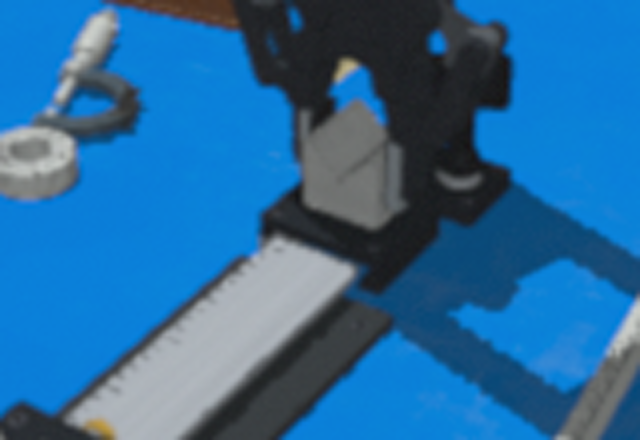

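>>> servo_tool:
  targets:
    - {"dx":0.05,"dy":-0.15,"dz":0,"yaw":0,"gripper":-1}
    - {"dx":0.05,"dy":-0.3,"dz":0,"yaw":0,"gripper":-1}
    - {"dx":0.05,"dy":-0.45,"dz":0,"yaw":0,"gripper":-1}
    - {"dx":0.05,"dy":-0.6,"dz":0,"yaw":0,"gripper":-1}
    - {"dx":0.05,"dy":-0.6,"dz":0,"yaw":0,"gripper":-1}

```text
clock: 4.97
tool_pos: [0.5017, -0.128, 0.0397]
tcp_rot: [-0.0, 0.999, -0.033, -0.0]
ft_force: [0.1, 0.6, -6.9]
opening: 0.039
```

>>> servo_tool:
  targets:
    - {"dx":0,"dy":-0.15,"dz":0,"yaw":0,"gripper":-1}
    - {"dx":0,"dy":-0.3,"dz":0,"yaw":0,"gripper":-1}
    - {"dx":0,"dy":-0.45,"dz":0,"yaw":0,"gripper":-1}
    - {"dx":0,"dy":-0.6,"dz":0,"yaw":0,"gripper":-1}
    - {"dx":0,"dy":-0.6,"dz":0,"yaw":0,"gripper":-1}

```text
clock: 5.38
tool_pos: [0.5021, -0.122, 0.0397]
tcp_rot: [-0.0, 0.999, -0.033, -0.0]
ft_force: [-0.3, 0.0, -6.1]
opening: 0.0392
```

>>> servo_tool:
  targets:
    - {"dx":0,"dy":-0.2,"dz":0,"yaw":0,"gripper":-1}
    - {"dx":0,"dy":-0.4,"dz":0,"yaw":0,"gripper":-1}
    - {"dx":0,"dy":-0.6,"dz":0,"yaw":0,"gripper":-1}
    - {"dx":0,"dy":-0.8,"dz":0,"yaw":0,"gripper":-1}
    - {"dx":0,"dy":-1,"dz":0,"yaw":0,"gripper":-1}
    - {"dx":0,"dy":-1,"dz":0,"yaw":0,"gripper":-1}

```text
clock: 5.88
tool_pos: [0.5028, -0.1119, 0.0397]
tcp_rot: [-0.0, 0.999, -0.033, -0.0]
ft_force: [0.2, -0.1, -7.4]
opening: 0.0388
```

>>> servo_tool:
  targets:
    - {"dx":0,"dy":-0.25,"dz":0,"yaw":0,"gripper":-1}
    - {"dx":0,"dy":-0.5,"dz":0,"yaw":0,"gripper":-1}
    - {"dx":0,"dy":-0.75,"dz":0,"yaw":0,"gripper":-1}
    - {"dx":0,"dy":-1,"dz":0,"yaw":0,"gripper":-1}
    - {"dx":0,"dy":-1.25,"dz":0,"yaw":0,"gripper":-1}
    - {"dx":0,"dy":-1.5,"dz":0,"yaw":0,"gripper":-1}
    - {"dx":0,"dy":-1.5,"dz":0,"yaw":0,"gripper":-1}

```text
clock: 6.47
tool_pos: [0.5038, -0.0968, 0.0397]
tcp_rot: [-0.0, 0.999, -0.033, -0.0]
ft_force: [-0.6, 0.1, -7.2]
opening: 0.039
```

>>> servo_tool:
  targets:
    - {"dx":0,"dy":-0.3,"dz":0,"yaw":0,"gripper":-1}
    - {"dx":0,"dy":-0.6,"dz":0,"yaw":0,"gripper":-1}
    - {"dx":0,"dy":-0.9,"dz":0,"yaw":0,"gripper":-1}
    - {"dx":0,"dy":-1.2,"dz":0,"yaw":0,"gripper":-1}
    - {"dx":0,"dy":-1.5,"dz":0,"yaw":0,"gripper":-1}
    - {"dx":0,"dy":-1.8,"dz":0,"yaw":0,"gripper":-1}
    - {"dx":0,"dy":-2,"dz":0,"yaw":0,"gripper":-1}
    - {"dx":0,"dy":-2,"dz":0,"yaw":0,"gripper":-1}

```text
clock: 7.13
tool_pos: [0.5051, -0.0769, 0.0397]
tcp_rot: [-0.0, 0.999, -0.033, -0.0]
ft_force: [-1.0, -0.5, -6.8]
opening: 0.0394
```

>>> servo_tool:
  targets:
    - {"dx":0,"dy":-0.3,"dz":0,"yaw":0,"gripper":-1}
    - {"dx":0,"dy":-0.6,"dz":0,"yaw":0,"gripper":-1}
    - {"dx":0,"dy":-0.9,"dz":0,"yaw":0,"gripper":-1}
    - {"dx":0,"dy":-1.2,"dz":0,"yaw":0,"gripper":-1}
    - {"dx":0,"dy":-1.5,"dz":0,"yaw":0,"gripper":-1}
    - {"dx":0,"dy":-1.8,"dz":0,"yaw":0,"gripper":-1}
    - {"dx":0,"dy":-2,"dz":0,"yaw":0,"gripper":-1}
    - {"dx":0,"dy":-2,"dz":0,"yaw":0,"gripper":-1}

```text
clock: 7.8
tool_pos: [0.5064, -0.057, 0.0397]
tcp_rot: [-0.0, 0.999, -0.033, -0.0]
ft_force: [0.2, 1.1, -6.2]
opening: 0.0387
```

>>> servo_tool:
  targets:
    - {"dx":0,"dy":-0.3,"dz":0,"yaw":0,"gripper":-1}
    - {"dx":0,"dy":-0.6,"dz":0,"yaw":0,"gripper":-1}
    - {"dx":0,"dy":-0.9,"dz":0,"yaw":0,"gripper":-1}
    - {"dx":0,"dy":-1.2,"dz":0,"yaw":0,"gripper":-1}
    - {"dx":0,"dy":-1.5,"dz":0,"yaw":0,"gripper":-1}
    - {"dx":0,"dy":-1.8,"dz":0,"yaw":0,"gripper":-1}
    - {"dx":0,"dy":-2,"dz":0,"yaw":0,"gripper":-1}
    - {"dx":0,"dy":-2,"dz":0,"yaw":0,"gripper":-1}

```text
clock: 8.47
tool_pos: [0.5077, -0.0371, 0.0397]
tcp_rot: [-0.0, 0.999, -0.033, -0.0]
ft_force: [-0.5, -0.1, -6.9]
opening: 0.0393
```

```bash
python3 - <<'E'
from h import *
go(507.5,-17,39.3,-3.8)
E
```

```text
t 8.47 pos [507.7 -37.1  39.7] th -3.76 F [-0.5 -0.1 -6.9] M [ 0.01 -0.    0.08] op 0.0393
d cm [-0.16 -2.    0.04] yaw 0.001 tilt z [-0.  0. -1.]
```

>>> servo_tool:
  targets:
    - {"dx":0,"dy":-0.3,"dz":0,"yaw":0,"gripper":-1}
    - {"dx":0,"dy":-0.6,"dz":0,"yaw":0,"gripper":-1}
    - {"dx":0,"dy":-0.9,"dz":0,"yaw":0,"gripper":-1}
    - {"dx":0,"dy":-1.2,"dz":0,"yaw":0,"gripper":-1}
    - {"dx":0,"dy":-1.5,"dz":0,"yaw":0,"gripper":-1}
    - {"dx":0,"dy":-1.8,"dz":0,"yaw":0,"gripper":-1}
    - {"dx":0,"dy":-2,"dz":0,"yaw":0,"gripper":-1}
    - {"dx":0,"dy":-2,"dz":0,"yaw":0,"gripper":-1}

```text
clock: 9.13
tool_pos: [0.509, -0.0171, 0.0397]
tcp_rot: [-0.0, 0.999, -0.033, -0.0]
ft_force: [-0.4, -0.2, -6.4]
opening: 0.0389
```

>>> servo_tool:
  targets:
    - {"dx":0,"dy":-0.3,"dz":0,"yaw":0,"gripper":-1}
    - {"dx":0,"dy":-0.6,"dz":0,"yaw":0,"gripper":-1}
    - {"dx":0,"dy":-0.9,"dz":0,"yaw":0,"gripper":-1}
    - {"dx":0,"dy":-1.2,"dz":0,"yaw":0,"gripper":-1}
    - {"dx":0,"dy":-1.5,"dz":0,"yaw":0,"gripper":-1}
    - {"dx":0,"dy":-1.8,"dz":0,"yaw":0,"gripper":-1}
    - {"dx":0,"dy":-2,"dz":0,"yaw":0,"gripper":-1}
    - {"dx":0,"dy":-2,"dz":0,"yaw":0,"gripper":-1}

```text
clock: 9.8
tool_pos: [0.5104, 0.0029, 0.0397]
tcp_rot: [-0.0, 0.999, -0.033, -0.0]
ft_force: [0.7, -0.4, -6.7]
opening: 0.0392
```

```bash
python3 - <<'E'
from h import *
go(507.5,-17,39.3,-3.8)
c=capture("scene");x,y=pix(c,(.51,.05,.03)).astype(int); cv2.imwrite("pics/p4.png",cv2.resize(c["frame"][y-70:y+40,x-80:x+80],None,fx=4,fy=4,interpolation=cv2.INTER_CUBIC))
E
```

```text
t 9.8 pos [510.4   2.9  39.7] th -3.75 F [ 0.7 -0.4 -6.7] M [ 0.05  0.04 -0.01] op 0.0392
d cm [-0.16  2.    0.04] yaw 0.001 tilt z [-0.  0. -1.]
```

View pics/p4.png

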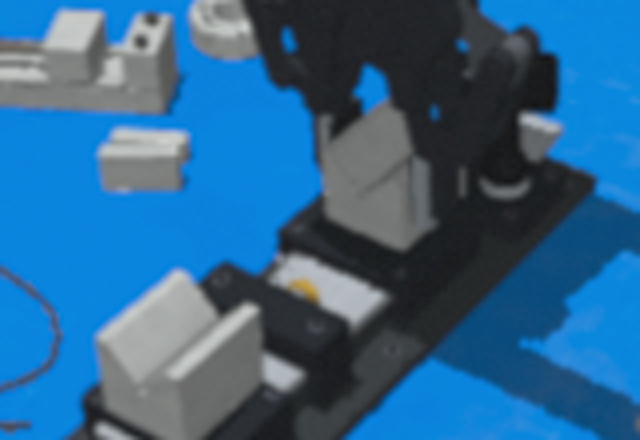

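>>> servo_tool:
  targets:
    - {"dx":0,"dy":-0.3,"dz":0,"yaw":0,"gripper":-1}
    - {"dx":0,"dy":-0.6,"dz":0,"yaw":0,"gripper":-1}
    - {"dx":0,"dy":-0.8,"dz":0.02,"yaw":0,"gripper":-1}
    - {"dx":0,"dy":-0.8,"dz":0.05,"yaw":0,"gripper":-1}
    - {"dx":0,"dy":-0.8,"dz":0.07,"yaw":0,"gripper":-1}
    - {"dx":0,"dy":-0.8,"dz":0.07,"yaw":0,"gripper":-1}

```text
clock: 10.35
tool_pos: [0.5109, 0.0104, 0.039]
tcp_rot: [0.0, 0.999, -0.033, -0.0]
ft_force: [-0.2, -0.1, -6.3]
opening: 0.0394
```

>>> servo_tool:
  targets:
    - {"dx":0,"dy":0,"dz":0.02,"yaw":0,"gripper":-1}
    - {"dx":0,"dy":0,"dz":0.04,"yaw":0,"gripper":-1}
    - {"dx":0,"dy":0,"dz":0.04,"yaw":0,"gripper":-1}

```text
clock: 10.6
tool_pos: [0.5111, 0.0103, 0.0389]
tcp_rot: [0.0, 0.999, -0.033, 0.0]
ft_force: [-0.4, 1.2, -5.2]
opening: 0.039
```

>>> servo_tool:
  targets:
    - {"dx":0,"dy":0,"dz":0.02,"yaw":0,"gripper":-1}
    - {"dx":0,"dy":0,"dz":0.04,"yaw":0,"gripper":-1}
    - {"dx":0,"dy":0,"dz":0.04,"yaw":0,"gripper":-1}
    - {"dx":0,"dy":0,"dz":0.04,"yaw":0,"gripper":-1}

```text
clock: 10.93
tool_pos: [0.5113, 0.0102, 0.0388]
tcp_rot: [0.0, 0.999, -0.033, 0.0]
ft_force: [-3.4, -0.1, 1.9]
opening: 0.0393
```

>>> servo_tool:
  targets:
    - {"dx":0,"dy":0,"dz":-0.02,"yaw":0,"gripper":-1}
    - {"dx":0,"dy":-0.08,"dz":-0.02,"yaw":0,"gripper":-1}
    - {"dx":0,"dy":-0.16,"dz":-0.02,"yaw":0,"gripper":-1}
    - {"dx":0,"dy":-0.24,"dz":-0.02,"yaw":0,"gripper":-1}
    - {"dx":0,"dy":-0.32,"dz":-0.02,"yaw":0,"gripper":-1}
    - {"dx":0,"dy":-0.4,"dz":-0.02,"yaw":0,"gripper":-1}

```text
clock: 11.43
tool_pos: [0.5117, 0.0142, 0.0388]
tcp_rot: [0.0, 0.999, -0.033, 0.001]
ft_force: [0.1, -3.3, 0.9]
opening: 0.0389
```

```bash
python3 - <<'E'
from h import *
import pickle
u=np.array([np.cos(np.radians(86.2)),np.sin(np.radians(86.2))]);e=np.array([503,-99.5])
for n in("top","scene"):
    c=pickle.load(open(n+"0.pkl","rb"));h=cv2.cvtColor(c["frame"],cv2.COLOR_BGR2HSV)
    m=(h[...,0]<35)&(h[...,0]>8)&(h[...,1]>60);x,y=pix(c,(.513,.068,.031)).astype(int);w=np.zeros_like(m);w[y-9:y+10,x-11:x+12]=1
    v,uu=np.nonzero(m&w); q=ray(c,np.c_[uu,v],.033)[:,:2]*1000; print(n,len(v),"along",((q-e)@u).min().round(1),((q-e)@u).max().round(1))
go(0,0,0,0)
E
```

```text
top 8 along 160.6 163.7
scene 28 along 154.7 164.1
t 11.43 pos [511.7  14.2  38.8] th -3.78 F [ 0.1 -3.3  0.9] M [-0.54  0.06 -0.03] op 0.0389
d cm [-50.97   4.78   3.83] yaw -0.066 tilt z [ 0.001 -0.    -1.   ]
```

>>> servo_tool:
  targets:
    - {"dx":0,"dy":0,"dz":-0.03,"yaw":0,"gripper":-1}
    - {"dx":0,"dy":-0.05,"dz":-0.03,"yaw":0,"gripper":-1}
    - {"dx":0,"dy":-0.1,"dz":-0.03,"yaw":0,"gripper":-1}

```text
clock: 11.68
tool_pos: [0.5114, 0.0153, 0.0388]
tcp_rot: [0.0, 0.999, -0.033, 0.0]
ft_force: [0.2, -2.9, -0.0]
opening: 0.0389
```

>>> servo_tool:
  targets:
    - {"dx":0,"dy":-0.05,"dz":0,"yaw":0,"gripper":-1}
    - {"dx":0,"dy":-0.1,"dz":0,"yaw":0,"gripper":-1}
    - {"dx":0,"dy":-0.15,"dz":0,"yaw":0,"gripper":-1}
    - {"dx":0,"dy":-0.2,"dz":0,"yaw":0,"gripper":-1}

```text
clock: 12.02
tool_pos: [0.5114, 0.0174, 0.0388]
tcp_rot: [0.0, 0.999, -0.033, 0.0]
ft_force: [-0.9, -2.4, 0.7]
opening: 0.0389
```

>>> servo_tool:
  targets:
    - {"dx":0,"dy":-0.03,"dz":-0.01,"yaw":0,"gripper":-1}
    - {"dx":0,"dy":-0.06,"dz":-0.01,"yaw":0,"gripper":-1}
    - {"dx":0,"dy":-0.08,"dz":-0.01,"yaw":0,"gripper":-1}

```text
clock: 12.27
tool_pos: [0.5113, 0.0182, 0.0388]
tcp_rot: [-0.0, 0.999, -0.033, -0.0]
ft_force: [0.1, -2.5, -0.7]
opening: 0.0392
```

>>> servo_tool:
  targets:
    - {"dx":0,"dy":-0.02,"dz":0,"yaw":0,"gripper":-1}
    - {"dx":0,"dy":-0.04,"dz":0,"yaw":0,"gripper":-1}
    - {"dx":0,"dy":-0.06,"dz":0,"yaw":0,"gripper":-1}
    - {"dx":0,"dy":-0.08,"dz":0,"yaw":0,"gripper":-1}

```text
clock: 12.6
tool_pos: [0.5114, 0.019, 0.0388]
tcp_rot: [-0.0, 0.999, -0.033, -0.0]
ft_force: [0.1, -1.3, -1.4]
opening: 0.0392
```

>>> servo_tool:
  targets:
    - {"dx":0,"dy":-0.02,"dz":0,"yaw":0,"gripper":-1}
    - {"dx":0,"dy":-0.04,"dz":0,"yaw":0,"gripper":-1}
    - {"dx":0,"dy":-0.06,"dz":0,"yaw":0,"gripper":-1}
    - {"dx":0,"dy":-0.08,"dz":0,"yaw":0,"gripper":-1}

```text
clock: 12.93
tool_pos: [0.5115, 0.0198, 0.0388]
tcp_rot: [-0.0, 0.999, -0.033, -0.0]
ft_force: [-0.1, -0.9, -1.1]
opening: 0.0386
```

>>> servo_tool:
  targets:
    - {"dx":0,"dy":-0.02,"dz":0,"yaw":0,"gripper":-1}
    - {"dx":0,"dy":-0.04,"dz":0,"yaw":0,"gripper":-1}
    - {"dx":0,"dy":-0.06,"dz":0,"yaw":0,"gripper":-1}
    - {"dx":0,"dy":-0.08,"dz":0,"yaw":0,"gripper":-1}

```text
clock: 13.27
tool_pos: [0.5115, 0.0206, 0.0388]
tcp_rot: [-0.0, 0.999, -0.033, -0.0]
ft_force: [-0.9, -2.5, -1.0]
opening: 0.0394
```

>>> servo_tool:
  targets:
    - {"dx":0,"dy":-0.02,"dz":0,"yaw":0,"gripper":-1}
    - {"dx":0,"dy":-0.04,"dz":0,"yaw":0,"gripper":-1}
    - {"dx":0,"dy":-0.06,"dz":0,"yaw":0,"gripper":-1}
    - {"dx":0,"dy":-0.08,"dz":0,"yaw":0,"gripper":-1}

```text
clock: 13.6
tool_pos: [0.5116, 0.021, 0.0388]
tcp_rot: [0.0, 0.999, -0.033, -0.0]
ft_force: [-0.9, -4.0, -1.6]
opening: 0.0388
```

>>> servo_tool:
  targets:
    - {"dx":0,"dy":-0.02,"dz":0,"yaw":0,"gripper":-1}
    - {"dx":0,"dy":-0.03,"dz":0,"yaw":0,"gripper":-1}
    - {"dx":0,"dy":-0.03,"dz":0,"yaw":0,"gripper":-1}

```text
clock: 13.85
tool_pos: [0.5116, 0.0211, 0.0388]
tcp_rot: [0.0, 0.999, -0.033, -0.0]
ft_force: [-0.6, -5.7, -0.9]
opening: 0.0392
```

>>> servo_tool:
  targets:
    - {"dx":0,"dy":0,"dz":0,"yaw":0,"gripper":0.1}
    - {"dx":0,"dy":0,"dz":0,"yaw":0,"gripper":0.3}
    - {"dx":0,"dy":0,"dz":0,"yaw":0,"gripper":0.6}
    - {"dx":0,"dy":0,"dz":0,"yaw":0,"gripper":0.6}
    - {"dx":0,"dy":0,"dz":-1,"yaw":0,"gripper":0.6}
    - {"dx":0,"dy":0,"dz":-3,"yaw":0,"gripper":0.6}
    - {"dx":0,"dy":0,"dz":-6,"yaw":0,"gripper":0.6}
    - {"dx":0,"dy":0,"dz":-9,"yaw":0,"gripper":0.6}

```text
clock: 14.52
tool_pos: [0.5108, 0.0219, 0.1298]
tcp_rot: [-0.0, 0.999, -0.033, -0.001]
ft_force: [0.9, 0.3, 0.5]
opening: 0.0685
```

>>> servo_tool:
  targets:
    - {"dx":0,"dy":0,"dz":-2,"yaw":-0.9,"gripper":1}
    - {"dx":0,"dy":0,"dz":-2,"yaw":-0.9,"gripper":1}
    - {"dx":0,"dy":0,"dz":-2,"yaw":-0.9,"gripper":1}
    - {"dx":0,"dy":0,"dz":-2,"yaw":-0.9,"gripper":1}
    - {"dx":0,"dy":0,"dz":-2,"yaw":-0.9,"gripper":1}
    - {"dx":0,"dy":0,"dz":-2,"yaw":-0.9,"gripper":1}
    - {"dx":0,"dy":0,"dz":-2,"yaw":-0.9,"gripper":1}
    - {"dx":0,"dy":0,"dz":-2,"yaw":-0.9,"gripper":1}

```text
clock: 15.18
tool_pos: [0.5118, 0.0218, 0.1498]
tcp_rot: [0.0, 0.913, 0.408, 0.0]
ft_force: [1.2, -0.8, -0.4]
opening: 0.0854
```

```bash
python3 - <<'E'
from h import *
import pickle
go(479,-18,140,113)
s=capture("scene");c=capture("top");pickle.dump((s,c),open("k.pkl","wb"))
x,y=pix(s,(.5,0,.06)).astype(int);a=cv2.resize(s["frame"][y-60:y+60,x-80:x+80],None,fx=4,fy=4,interpolation=cv2.INTER_CUBIC)
x,y=pix(c,(.5,0,.06)).astype(int);b=cv2.resize(c["frame"][y-30:y+30,x-40:x+40],(160,120))
a[:120,:160]=b; cv2.imwrite("pics/p5.png",a)
for n,c in(("scene",s),("top",c)):
    P=cloud(c);f=c["frame"].astype(int);m=(f.max(2)<90)&(P[...,2]>.085)&(P[...,2]<.103)&(np.hypot(P[...,0]-.479,P[...,1]+.018)<.03)
    q=P[m]*1000
    if len(q)>10: print(n,len(q),cv2.minAreaRect(np.float32(q[:,:2])),q.mean(0).round(1))
E
```

```text
t 15.18 pos [511.8  21.8 149.8] th 48.17 F [ 1.2 -0.8 -0.4] M [-0.03 -0.02 -0.04] op 0.0854
d cm [-5.16  0.21  0.98] yaw -1.132 tilt z [ 0.001  0.    -1.   ]
scene 233 ((475.88641357421875, -17.92234230041504), (38.90531921386719, 9.16769027709961), 28.733184814453125) [475.4 -17.5  93.5]
top 32 ((467.68145751953125, -26.35576057434082), (18.63591766357422, 9.2678861618042), 26.886531829833984) [467.5 -26.9  97.8]
```

View pics/p5.png

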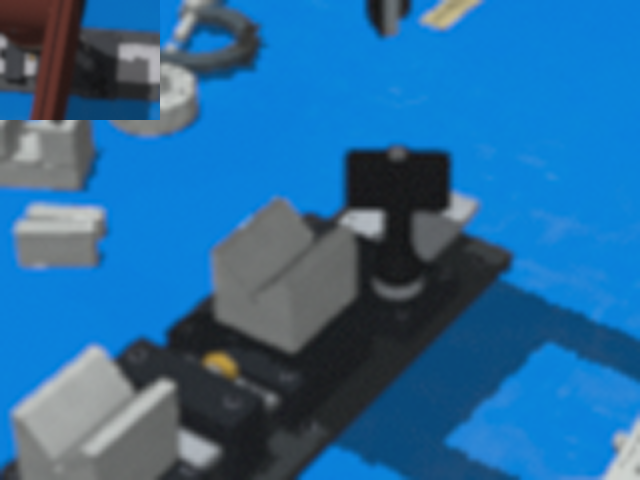

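>>> servo_tool:
  targets:
    - {"dx":-5.1,"dy":0.2,"dz":1,"yaw":-1.166,"gripper":1}
    - {"dx":-5.1,"dy":0.2,"dz":1,"yaw":-1.166,"gripper":1}
    - {"dx":-5.1,"dy":0.2,"dz":1,"yaw":-1.166,"gripper":1}
    - {"dx":-5.1,"dy":0.2,"dz":1,"yaw":-1.166,"gripper":1}
    - {"dx":-5.1,"dy":0.2,"dz":1,"yaw":-1.166,"gripper":1}
    - {"dx":-5.1,"dy":0.2,"dz":1,"yaw":-1.166,"gripper":1}
    - {"dx":-5.1,"dy":0.2,"dz":1,"yaw":-1.166,"gripper":1}
    - {"dx":-5.1,"dy":0.2,"dz":1,"yaw":-1.166,"gripper":1}

```text
clock: 15.95
tool_pos: [0.479, -0.0174, 0.1395]
tcp_rot: [0.0, 0.61, 0.793, 0.0]
ft_force: [-0.2, -0.1, 0.1]
opening: 0.0854
```

```bash
python3 - <<'E'
from h import *
go(478.5,-18,76,115);print(arm.observe()["joints"].round(2))
E
```

```text
t 15.95 pos [479.  -17.4 139.5] th 104.88 F [-0.2 -0.1  0.1] M [0.08 0.05 0.03] op 0.0854
d cm [-0.04 -0.07  6.35] yaw -0.177 tilt z [ 0.001  0.    -1.   ]
[-0.2  -0.04  1.99  0.    1.2  -2.03]
```

>>> servo_tool:
  targets:
    - {"dx":0,"dy":0,"dz":2,"yaw":-0.12,"gripper":1}
    - {"dx":-0.05,"dy":-0.05,"dz":4,"yaw":-0.177,"gripper":1}
    - {"dx":-0.05,"dy":-0.05,"dz":5.5,"yaw":-0.177,"gripper":1}
    - {"dx":-0.05,"dy":-0.05,"dz":6.2,"yaw":-0.177,"gripper":1}
    - {"dx":-0.05,"dy":-0.05,"dz":6.35,"yaw":-0.177,"gripper":0.5}
    - {"dx":-0.05,"dy":-0.05,"dz":6.35,"yaw":-0.177,"gripper":0.0}
    - {"dx":-0.05,"dy":-0.05,"dz":6.35,"yaw":-0.177,"gripper":-0.4}
    - {"dx":-0.05,"dy":-0.05,"dz":6.35,"yaw":-0.177,"gripper":-0.5}

```text
clock: 16.62
tool_pos: [0.4795, -0.0183, 0.0766]
tcp_rot: [0.001, 0.539, 0.842, 0.0]
ft_force: [0.3, -0.4, -0.2]
opening: 0.0389
```

```bash
python3 - <<'E'
from h import *
go(478.5,-18,76,115)
s=capture("scene")
x,y=pix(s,(.48,-.02,.09)).astype(int);cv2.imwrite("pics/p6.png",cv2.resize(s["frame"][y-50:y+50,x-60:x+60],None,fx=4,fy=4,interpolation=cv2.INTER_CUBIC))
E
```

```text
t 16.62 pos [479.5 -18.3  76.6] th 114.75 F [ 0.3 -0.4 -0.2] M [-0.03  0.01  0.02] op 0.0389
d cm [ 0.06 -0.08  0.06] yaw -0.004 tilt z [ 0.002 -0.    -1.   ]
```

View pics/p6.png

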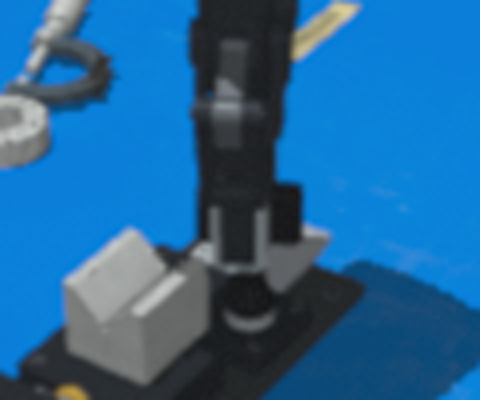

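```bash
python3 - <<'E'
from h import *
import pickle
s,c=pickle.load(open("k.pkl","rb"))
x,y=pix(s,(.5,0,.06)).astype(int); u=x-80+398/4-.4
print("screw px",u,"top row",y-60+153/4)
for p in((.4795,-.0183,.1),(.4785,-.018,.1),(.476,-.018,.1)): print(p,pix(s,p))
print(ray(s,[[u,y-60+153/4]],.101)*1000, ray(s,[[u,y-60+149/4]],.103)*1000)
x,y=pix(s,(.48,-.02,.09)).astype(int);print("finger px mid",x-60+238/4, "proj", pix(s,(.4795-.0114*.8,-.0183+.0245*.8,.085)))
E
```

```text
screw px 311.1 top row 261.25
(0.4795, -0.0183, 0.1) [309.14340234 261.10149202]
(0.4785, -0.018, 0.1) [309.58597038 261.37143317]
(0.476, -0.018, 0.1) [310.93065341 261.81544209]
[[475.83794855 -18.26849333 101.        ]] [[475.79832498 -18.21302891 103.        ]]
finger px mid 308.5 proj [307.91228355 276.62174876]
```

>>> servo_tool:
  targets:
    - {"dx":0.03,"dy":-0.05,"dz":0,"yaw":0,"gripper":-0.6}
    - {"dx":0.03,"dy":-0.05,"dz":0,"yaw":0,"gripper":-0.7}
    - {"dx":0.03,"dy":-0.05,"dz":0,"yaw":0,"gripper":-1}
    - {"dx":0.03,"dy":-0.05,"dz":0,"yaw":0,"gripper":-1}
    - {"dx":0.03,"dy":-0.05,"dz":0,"yaw":0,"gripper":-1}
    - {"dx":0.03,"dy":-0.05,"dz":0,"yaw":0,"gripper":-1}

```text
clock: 17.17
tool_pos: [0.4789, -0.0191, 0.0763]
tcp_rot: [0.001, 0.539, 0.842, -0.0]
ft_force: [0.5, -5.3, 4.1]
opening: 0.0087
```

```bash
python3 - <<'E'
from h import *
go(478.5,-18,76,115)
E
```

```text
t 17.17 pos [478.9 -19.1  76.3] th 114.78 F [ 0.5 -5.3  4.1] M [-0.99 -0.1   0.19] op 0.0087
d cm [0.12 0.01 0.03] yaw -0.004 tilt z [ 0.002 -0.002 -1.   ]
```

>>> servo_tool:
  targets:
    - {"dx":-0.04,"dy":0,"dz":0,"yaw":0.05,"gripper":-1}
    - {"dx":-0.04,"dy":0,"dz":0,"yaw":0.1,"gripper":-1}
    - {"dx":-0.04,"dy":0,"dz":0,"yaw":0.15,"gripper":-1}
    - {"dx":-0.04,"dy":0,"dz":0,"yaw":0.2,"gripper":-1}
    - {"dx":-0.04,"dy":0,"dz":0,"yaw":0.2,"gripper":-1}

```text
clock: 17.58
tool_pos: [0.4791, -0.0193, 0.0763]
tcp_rot: [0.001, 0.621, 0.784, -0.0]
ft_force: [0.3, -5.2, 4.7]
opening: 0.0093
```

```bash
python3 - <<'E'
from h import *
go(478.5,-18,76,115)
E
```

```text
t 17.58 pos [479.1 -19.3  76.3] th 103.21 F [ 0.3 -5.2  4.7] M [-1.09 -0.05 -0.09] op 0.0093
d cm [ 0.14 -0.02  0.03] yaw -0.206 tilt z [ 0.002 -0.002 -1.   ]
```

>>> servo_tool:
  targets:
    - {"dx":-0.03,"dy":0,"dz":-0.02,"yaw":0.05,"gripper":-1}
    - {"dx":-0.03,"dy":0,"dz":-0.02,"yaw":0.1,"gripper":-1}
    - {"dx":-0.03,"dy":0,"dz":-0.02,"yaw":0.15,"gripper":-1}
    - {"dx":-0.03,"dy":0,"dz":-0.02,"yaw":0.2,"gripper":-1}
    - {"dx":-0.03,"dy":0,"dz":-0.02,"yaw":0.2,"gripper":-1}

```text
clock: 18.0
tool_pos: [0.4791, -0.0195, 0.0763]
tcp_rot: [0.001, 0.696, 0.718, 0.0]
ft_force: [0.8, -5.3, 3.6]
opening: 0.0087
```

```bash
python3 - <<'E'
from h import *
go(478.5,-18,76,115)
E
```

```text
t 18.0 pos [479.1 -19.5  76.3] th 91.79 F [ 0.8 -5.3  3.6] M [-1.03 -0.08 -0.09] op 0.0087
d cm [ 0.16 -0.05  0.03] yaw -0.405 tilt z [ 0.002 -0.002 -1.   ]
```

>>> servo_tool:
  targets:
    - {"dx":0,"dy":0,"dz":0,"yaw":0.05,"gripper":-1}
    - {"dx":0,"dy":0,"dz":0,"yaw":0.1,"gripper":-1}
    - {"dx":0,"dy":0,"dz":0,"yaw":0.15,"gripper":-1}
    - {"dx":0,"dy":0,"dz":0,"yaw":0.15,"gripper":-1}

```text
clock: 18.33
tool_pos: [0.4791, -0.0197, 0.0763]
tcp_rot: [0.001, 0.748, 0.664, 0.0]
ft_force: [0.2, -6.0, 2.5]
opening: 0.0088
```

```bash
python3 - <<'E'
from h import *
go(478.5,-18,76,115)
E
```

```text
t 18.33 pos [479.1 -19.7  76.3] th 83.19 F [ 0.2 -6.   2.5] M [-1.15 -0.14 -0.06] op 0.0088
d cm [ 0.16 -0.08  0.03] yaw -0.555 tilt z [ 0.002 -0.002 -1.   ]
```

>>> servo_tool:
  targets:
    - {"dx":-0.03,"dy":0,"dz":0,"yaw":0.05,"gripper":-1}
    - {"dx":-0.03,"dy":0,"dz":0,"yaw":0.1,"gripper":-1}
    - {"dx":-0.03,"dy":0,"dz":0,"yaw":0.15,"gripper":-1}
    - {"dx":-0.03,"dy":0,"dz":0,"yaw":0.15,"gripper":-1}

```text
clock: 18.67
tool_pos: [0.4791, -0.0199, 0.0763]
tcp_rot: [0.001, 0.795, 0.606, 0.0]
ft_force: [0.5, -4.7, 3.0]
opening: 0.009
```

```bash
python3 - <<'E'
from h import *
go(478.5,-18,76,115)
E
```

```text
t 18.67 pos [479.1 -19.9  76.3] th 74.6 F [ 0.5 -4.7  3. ] M [-1.03 -0.16 -0.08] op 0.009
d cm [ 0.16 -0.11  0.03] yaw -0.705 tilt z [ 0.002 -0.002 -1.   ]
```

>>> servo_tool:
  targets:
    - {"dx":0,"dy":0,"dz":0,"yaw":0.05,"gripper":-1}
    - {"dx":0,"dy":0,"dz":0,"yaw":0.1,"gripper":-1}
    - {"dx":0,"dy":0,"dz":0,"yaw":0.15,"gripper":-1}
    - {"dx":0,"dy":0,"dz":0,"yaw":0.15,"gripper":-1}

```text
clock: 19.0
tool_pos: [0.4788, -0.0199, 0.0763]
tcp_rot: [0.001, 0.839, 0.545, 0.0]
ft_force: [-0.5, -5.9, 3.8]
opening: 0.0087
```

```bash
python3 - <<'E'
from h import *
go(478.5,-18,76,115)
E
```

```text
t 19.0 pos [478.8 -19.9  76.3] th 66.02 F [-0.5 -5.9  3.8] M [-1.12 -0.09  0.05] op 0.0087
d cm [ 0.16 -0.11  0.03] yaw -0.855 tilt z [ 0.001 -0.002 -1.   ]
```

>>> servo_tool:
  targets:
    - {"dx":0,"dy":0,"dz":0,"yaw":0.04,"gripper":-1}
    - {"dx":0,"dy":0,"dz":0,"yaw":0.08,"gripper":-1}
    - {"dx":0,"dy":0,"dz":0,"yaw":0.1,"gripper":-1}
    - {"dx":0,"dy":0,"dz":0,"yaw":0.1,"gripper":-1}

```text
clock: 19.33
tool_pos: [0.4786, -0.02, 0.0763]
tcp_rot: [0.001, 0.864, 0.503, -0.0]
ft_force: [-2.6, -6.1, 5.3]
opening: 0.0086
```

```bash
python3 - <<'E'
from h import *
go(478.5,-18,76,115)
E
```

```text
t 19.33 pos [478.6 -20.   76.3] th 60.39 F [-2.6 -6.1  5.3] M [-1.26  0.06  0.11] op 0.0086
d cm [ 0.17 -0.11  0.03] yaw -0.953 tilt z [ 0.001 -0.002 -1.   ]
```

>>> servo_tool:
  targets:
    - {"dx":0,"dy":0,"dz":0,"yaw":0.04,"gripper":-1}
    - {"dx":0,"dy":0,"dz":0,"yaw":0.08,"gripper":-1}
    - {"dx":0,"dy":0,"dz":0,"yaw":0.1,"gripper":-1}
    - {"dx":0,"dy":0,"dz":0,"yaw":0.1,"gripper":-1}

```text
clock: 19.67
tool_pos: [0.4784, -0.0199, 0.0763]
tcp_rot: [0.001, 0.888, 0.459, -0.0]
ft_force: [-2.1, -5.6, 6.5]
opening: 0.0086
```

```bash
python3 - <<'E'
from h import *
go(478.5,-18,76,115)
E
```

```text
t 19.67 pos [478.4 -19.9  76.3] th 54.68 F [-2.1 -5.6  6.5] M [-1.2   0.2   0.38] op 0.0086
d cm [ 0.17 -0.1   0.03] yaw -1.053 tilt z [ 0.    -0.002 -1.   ]
```

>>> servo_tool:
  targets:
    - {"dx":0,"dy":0,"dz":0,"yaw":0,"gripper":-1}

```text
clock: 19.75
tool_pos: [0.4784, -0.02, 0.0763]
tcp_rot: [0.001, 0.888, 0.46, -0.0]
ft_force: [-2.5, -4.9, 6.4]
opening: 0.0086
```

```bash
python3 - <<'E'
from h import *
for i in range(8):
    capture("top"); s=arm.observe(); print(s["moment"].round(3), s["ft_force"].round(1), s["tau"][5].round(3))
E
```

```text
[-1.18   0.174  0.309] [-2.  -6.   6.3] 0.324
[-1.199  0.17   0.264] [-3.1 -5.8  6.6] 0.318
[-1.235  0.255  0.286] [-3.2 -6.6  6.3] 0.318
[-1.173  0.213  0.367] [-3.  -6.1  6. ] 0.318
[-1.175  0.256  0.311] [-2.9 -6.3  7.2] 0.319
[-1.25   0.234  0.333] [-2.  -5.6  6.5] 0.319
[-1.241  0.186  0.29 ] [-3.  -6.4  6.4] 0.319
[-1.16   0.179  0.277] [-2.3 -6.5  6.9] 0.319
```

>>> servo_tool:
  targets:
    - {"dx":0,"dy":0,"dz":0,"yaw":0.015,"gripper":-1}
    - {"dx":0,"dy":0,"dz":0,"yaw":0.03,"gripper":-1}
    - {"dx":0,"dy":0,"dz":0,"yaw":0.03,"gripper":-1}

```text
clock: 20.4
tool_pos: [0.4783, -0.0198, 0.0763]
tcp_rot: [0.001, 0.895, 0.446, -0.0]
ft_force: [-2.4, -7.0, 6.1]
opening: 0.0085
```

```bash
python3 - <<'E'
from h import *
L=[]
for i in range(8):
    capture("top"); s=arm.observe(); L.append(np.r_[s["moment"],s["ft_force"],s["tau"][5]])
print(np.mean(L,0).round(3)); go(0,0,0,55)
E
```

```text
[-1.111  0.263  0.444 -2.969 -5.6    7.021  0.459]
t 20.8 pos [478.3 -19.8  76.3] th 53.03 F [-3.5 -4.6  6.5] M [-1.09  0.27  0.45] op 0.0089
d cm [-27.17 -39.42   7.61] yaw -0.034 tilt z [ 0.    -0.002 -1.   ]
```

>>> servo_tool:
  targets:
    - {"dx":0,"dy":0,"dz":0,"yaw":0,"gripper":-0.6}
    - {"dx":0,"dy":0,"dz":0,"yaw":0,"gripper":-0.3}
    - {"dx":0,"dy":0,"dz":0,"yaw":0,"gripper":0}
    - {"dx":0,"dy":0,"dz":0,"yaw":0,"gripper":0}
    - {"dx":0,"dy":0,"dz":-1,"yaw":0,"gripper":0}
    - {"dx":0,"dy":0,"dz":-4,"yaw":0,"gripper":0}
    - {"dx":0,"dy":0,"dz":-8,"yaw":0,"gripper":0}
    - {"dx":0,"dy":0,"dz":-12,"yaw":0,"gripper":0}

```text
clock: 21.47
tool_pos: [0.4769, -0.0185, 0.1965]
tcp_rot: [-0.001, 0.895, 0.445, -0.001]
ft_force: [1.7, -0.1, 0.1]
opening: 0.0426
```

>>> servo_tool:
  targets:
    - {"dx":0,"dy":4,"dz":-3,"yaw":0,"gripper":0}
    - {"dx":0,"dy":7,"dz":-3,"yaw":0,"gripper":0}
    - {"dx":-3,"dy":10,"dz":-3,"yaw":0,"gripper":0}
    - {"dx":-5,"dy":12,"dz":-3,"yaw":0,"gripper":0}
    - {"dx":-5,"dy":12,"dz":-3,"yaw":0,"gripper":0}
    - {"dx":-5,"dy":12,"dz":-3,"yaw":0,"gripper":0}

```text
clock: 21.97
tool_pos: [0.5436, -0.1324, 0.2259]
tcp_rot: [-0.0, 0.896, 0.444, 0.0]
ft_force: [0.2, 0.6, 0.2]
opening: 0.0426
```

```bash
python3 - <<'E'
from h import *
import pickle
go(0,0,0,55)
s=capture("scene");c=capture("top")
x,y=pix(s,(.5,.02,.05)).astype(int);a=cv2.resize(s["frame"][y-60:y+60,x-80:x+80],None,fx=4,fy=4,interpolation=cv2.INTER_CUBIC)
a=np.vstack([a[:,:],]);b=cv2.resize(c["frame"][100:340],(320,120)[::1]);a[:120,320:]=b;cv2.imwrite("pics/p7.png",a)
P=cloud(s);f=s["frame"].astype(int);m=(f.max(2)<90)&(P[...,2]>.085)&(P[...,2]<.103)&(np.hypot(P[...,0]-.477,P[...,1]+.018)<.03)
q=P[m]*1000;print(cv2.minAreaRect(np.float32(q[:,:2])))
E
```

```text
t 21.97 pos [ 543.6 -132.4  225.9] th 52.74 F [0.2 0.6 0.2] M [0.03 0.01 0.01] op 0.0426
d cm [-22.39 -51.26  22.6 ] yaw -0.04 tilt z [-0.     0.001 -1.   ]
((475.5165710449219, -18.34592628479004), (14.119478225708008, 42.7957763671875), 57.89271926879883)
```

View pics/p7.png

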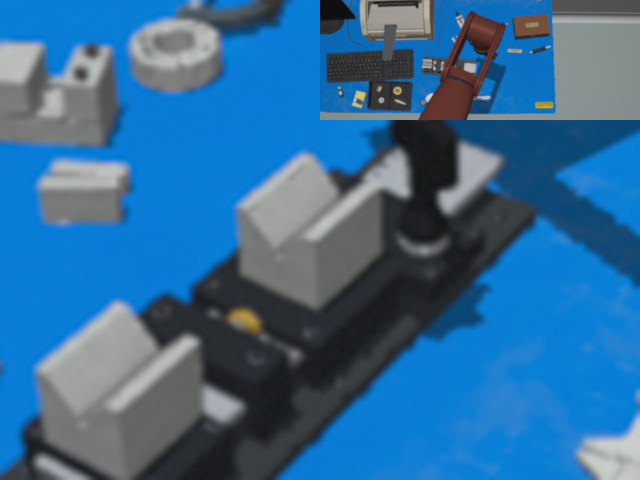

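```bash
python3 -c "
from h import *
order.job_done()"
```

```text
the job is handed in; nothing more can be done
```

I slid the carriage onto the rail up to the stop screw, tightened its clamp knob, and handed the job in at about 22 s. I'm confident it is at the stop, but the clamp torque is only known to lie at or just above the top of the hand-tight band.

- **Sliding on:** I gripped the V-block and fed the carriage on level. Only about 2–3 N of sliding friction showed before the stop.
- **Touch at the stop:** Forward motion ended at the tip, where the wrist read about 5.7 N. Roughly 2 N of that is friction, so the tip force itself is about 4 N, near the bottom of the 4–10 N you asked for.
- **Clamping:** I turned the knob about 1.08 rad clockwise in one grip, with roughly the last 0.3 rad stiff. While turning, the gripper also pushed the carriage towards the stop with about 5–6 N.
- **Clamp torque:** The final reading was 0.44 N m. During the free part of the turn it read about −0.08 N m, which is the wrong sign for drag. Measured from zero, the clamp is in your 0.35–0.5 N m range. Measured from that odd reading it is 0.52 N m, slightly over but well below the 0.7 N m that counts as forced. The last 0.03 rad raised it more than I expected.
- **Last checks:** The final picture shows the carriage on the rail with its front at the stop tip and the knob still turned. Its measured angle is within about 5° of where I left it. The gripper was clear and reading almost no force. I didn't measure the micrometer, ring gauge or loupe again, but the arm stayed clear of them.

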